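# Put the pudding moulds away in the drawer

## Task

Put the two tapered pudding moulds from the bench away: nest them upright into the matching mould that stands in the open drawer, so that all three form one fully seated stack, then slide the drawer fully shut with the stack standing in it. Leave the straight-sided beaker and the pepper mill where they are.

Things in the scene. Friction and masses are not known exactly. Their poses are not given: they have to be found in the camera images.
- mould_a: Loose aluminium pudding mould, 100 g, 60 mm high, open on top. Top 20 mm: straight band 66 mm across; then a flat shoulder in to a body tapering from 54 mm to a 36 mm foot; wall 2.5 mm. Origin: centre of the underside, z up. Upright on the bench, right of the drawer unit; its place is exchanged at random with mould_b and the beaker.
- mould_b: Loose aluminium pudding mould, 100 g, 60 mm high, open on top. Top 20 mm: straight band 66 mm across; then a flat shoulder in to a body tapering from 54 mm to a 36 mm foot; wall 2.5 mm. Origin: centre of the underside, z up. Same as mould_a, also upright on the bench, right of the drawer unit.
- mould_home: Loose aluminium pudding mould, 100 g, 60 mm high, open on top. Top 20 mm: straight band 66 mm across; then a flat shoulder in to a body tapering from 54 mm to a 36 mm foot; wall 2.5 mm. Origin: centre of the underside, z up. Upright in the open drawer, bottom of the stack. Nested, shoulder on rim: each mould is 20 mm higher than the one below, with 1.5 mm side play.
- drawer_handle (a point): Middle of the drawer's level dark bar handle: 110 mm long, 11 mm thick, 35 mm off the drawer front, 106 mm above the bench; can be pushed or pinched from above. x points into the unit (the way the drawer closes, up to 0.2 rad from world x), y along the bar, z up. The front panel behind it is 214 mm wide, 14 mm thick, from 10 to 140 mm above the bench.
- drawer_floor (a point): Middle of the front edge of the drawer's inner floor (where it meets the front panel), on its upper face, 21 mm above the bench; same axes as drawer_handle. The inside is 226 mm long (x) and 178 mm wide (y) with side walls that reach 61 mm above the bench; dark rubber lining.
- drawer (a joint): Opening of the drawer in m: 0 shut, 0.2 fully out; starts 0.16 to 0.19 open. About 1 N of friction, no spring or catch. It belongs to a fixed aluminium drawer unit, 270 mm deep, 220 mm wide, 150 mm high, and comes out of the side that faces the robot; 117 mm free above the drawer floor (three nested moulds are 100 mm high).
- beaker: Bystander: loose straight-sided steel beaker, 60 mm across, 85 mm high, no shoulder and no taper; upright on the bench among the moulds. Origin at the centre of the underside.
- mill: Bystander: loose dark wooden pepper mill, 60 mm across, 168 mm high, upright on the bench to the left of the unit. Origin at the centre of the underside.

How it is judged (in metres and radians):
On the way:
1. both moulds from the bench are nested in the mould in the drawer, and released (horizontal distance between each of mould_a, mould_b and mould_home below 0.007 m and z of mould_a in the frame of mould_home between 0.012 and 0.045 m and angle between each of mould_a, mould_b's own z axis and vertical below 0.12 rad and z of mould_b in the frame of mould_home between 0.012 and 0.045 m and angle between mould_home's own z axis and vertical below 0.1 rad and z of mould_home in the frame of drawer_floor between -0.006 and 0.008 m and x of mould_home in the frame of drawer_floor between 0.015 and 0.21 m and y of mould_home in the frame of drawer_floor between -0.08 and 0.08 m and contact force between the fingers and mould_a below 0.2 N and contact force between the fingers and mould_b below 0.2 N), for 0.2 s.
At the end, for the whole second after the job is handed in: Drawer open under 6 mm. mould_home upright on the drawer floor (tilt under 0.1 rad); mould_a and mould_b nested in it in either order: axes within 7 mm of its axis, tilt under 0.12 rad, undersides 12 to 45 mm above its underside (seated: 20 and 40). All three at rest (horizontal distance between each of mould_a, mould_b and mould_home below 0.007 m and z of mould_a in the frame of mould_home between 0.012 and 0.045 m and angle between each of mould_a, mould_b's own z axis and vertical below 0.12 rad and z of mould_b in the frame of mould_home between 0.012 and 0.045 m and angle between mould_home's own z axis and vertical below 0.1 rad and z of mould_home in the frame of drawer_floor between -0.006 and 0.008 m and x of mould_home in the frame of drawer_floor between 0.015 and 0.21 m and y of mould_home in the frame of drawer_floor between -0.08 and 0.08 m and linear speed of each of mould_a, mould_b, mould_home below 0.02 m/s and value of joint drawer below 0.006 m); the robot touches nothing.
It fails at once if beaker is displaced by more than 30 mm (distance of beaker from where it was at the start of the episode above 0.03 m).
It fails at once if mill is displaced by more than 30 mm (distance of mill from where it was at the start of the episode above 0.03 m).
It also fails if it takes over 67 s, if anything falls off the work surface, if the arm or the gripper's body presses on something with over 40 N, if the wrist force passes 120 N, or if a joint passes its speed limit or range.

## Robot

A 6-joint arm with a two-finger parallel gripper is mounted at the origin on the work surface. World frame = base frame: x ahead of the robot, y to its left, z up, the work surface at z = 0. Lengths are in m, angles in degrees, forces in N, time in s.
With the tool pointing down it reaches from about 0.325 to 0.775 m from the base axis. Payload 5.5 kg.
Tool frame: the origin (TCP) lies at the centre of the arm's flange, where the gripper is bolted on; the fingertips stand 182 mm ahead of it and the grasp point (between the pads) lies 163 mm ahead of it; z points along the fingers, y is the line along which they close (so a half turn about z gives the same grasp; the last joint's range is limited). The gripper opens to 88 mm and grips with 3 to 60 N. Pads are 20 mm wide; open, the fingers measure 115 mm over their backs; the gripper's body (75 mm by 178 mm) begins 61 mm behind the grasp point.
Start: joints at [69.23, 5.22, 70.514, -0, 104.267, -3.249], TCP at [0.181, 0.572, 0.405] pointing down, gripper open.
Joint ranges: [-164.24, 164.24], [-49.07, 125.15], [9.68, 141.18], [-86.29, 266.29], [3.28, 154.24], [-151.56, 151.56]. Speed limits (degrees/s): [147.25, 147.25, 172.46, 180, 180, 180].

## Interface

Orientations are given as [roll, pitch, yaw] about the fixed x, y, z axes, in that order (R = Rz(yaw) Ry(pitch) Rx(roll)).
In Python, from station import r gives the robot as it stands. The module is installed in compiled form; this text tells all that it offers. Calls block until the motion is done:
- r.reach(position, orientation): joint-space move of the TCP to a pose.
- r.servo_line(position, rotation=None, speed=0.15): straight line of the TCP; rotation=None keeps the orientation; speed is the mean speed in m/s.
- r.move_joints(angles): joint-space move.
- r.let_go() and r.grab(squeeze=None): open the fingers fully, or close them until they stop; squeeze is the grip in N (None keeps the last).
- r.wait(seconds).
- r.inverse_kinematics(position, orientation): joint angles nearest the present ones, or None.
- r.sense(): the state.
- r.snapshot(name): name is "side" or "top"; returns a dict with "frame" (400x640x3 uint8, red, green, blue), "fx", "fy", "cx", "cy" (pixels), "R" (3x3) and "t" (3): a world point X has camera coordinates R X + t. Camera axes: x right, y down, z forward; pixel columns grow to the right and rows downward; lengths in m; the calibration is good to about 2 mm. A picture is of the moment at which its call begins. There is no depth.
A pose or a line that the arm cannot do raises r.IKError and nothing moves.
- r.hand_in(): hands the job in; it is judged then, once.
The state is a dict: "clock": time; "joints": joint angles; "joint_vel": joint speeds; "joint_torque": joint torques, N m; "tcp_pos": TCP position; "orientation": TCP orientation; "contact_force": force on the tool from outside, world axes, zero at the start; "torque": the same for the moment, N m; "opening": finger opening in m; "gripper_force": force on a finger pad.
Only numpy, scipy, OpenCV 4.12 (cv2) and the standard library are available. Lean on these libraries where they do the work, as an engineer would, in place of code of your own. Each camera call takes 0.05 s, during which the arm holds its last target. There are 200 camera calls.

## Working session

There is one attempt and no reset: what is moved stays moved. The work goes in short steps, each a Python script; the robot and the scene stay as the last script left them, time stands still between calls to the robot, and variables do not carry over. Pictures are saved under pics/ and viewed, at most 10 in all, crops included, and the job is handed in when it is done.

```bash
mkdir -p pics; python3 - <<'E'
from station import r
import cv2,numpy as np
for n in("side","top"):
    s=r.snapshot(n); cv2.imwrite(f"pics/{n}0.png",s["frame"][:,:,::-1]); np.savez(f"{n}0.npz",**s)
    print(n,s["fx"],s["fy"],s["cx"],s["cy"],np.round(s["R"],3).tolist(),np.round(-s["R"].T@s["t"],3))
x=r.sense();print(x["clock"],x["tcp_pos"],x["orientation"],x["opening"])
E
```

```text
side 482.4488121608454 482.4488121608454 323.4191642422919 195.3412383587058 [[0.876, -0.482, 0.018], [-0.356, -0.671, -0.651], [0.326, 0.563, -0.759]] [ 0.116 -0.816  1.195]
top 433.598994245581 433.598994245581 314.692971976508 211.75913736616985 [[-0.024, -1.0, 0.008], [-0.997, 0.023, -0.069], [0.068, -0.01, -0.998]] [0.483 0.047 1.275]
0.1 [0.18065727 0.57221277 0.40361367] [-1.79898528e+02 -4.09282816e-03  1.62479522e+02] 0.08807283063548786
```

View pics/side0.png

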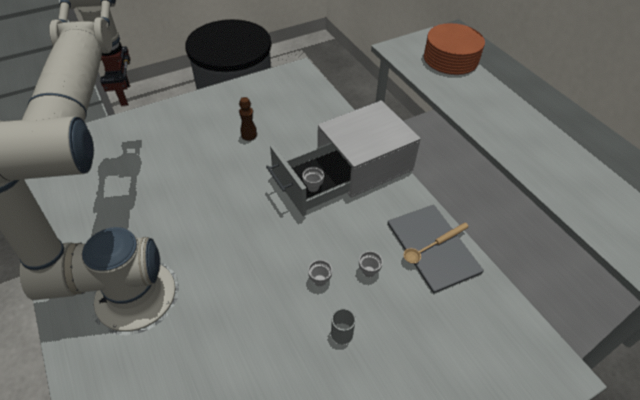

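View pics/top0.png

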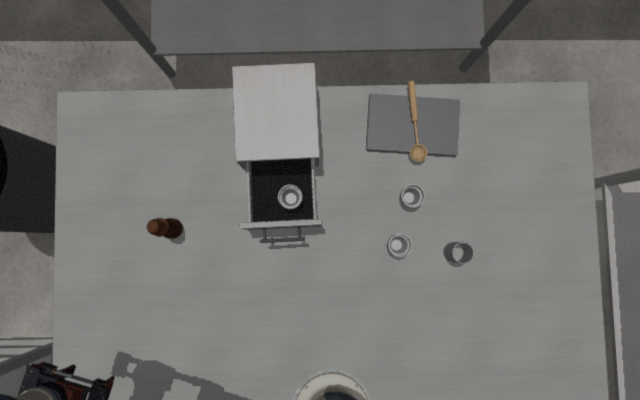

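The side view shows moulds at (320,272) and (370,264), the home mould at (313,179) and the beaker at (343,325). In the top view the moulds are at (412,196) and (400,245), the home mould at (290,196), the beaker at (459,253) and the handle near (283,238). Next I'll enlarge the moulds to see the rims.

```bash
python3 - <<'E'
import cv2,numpy as np
C={"top":[(412,196),(400,245),(290,196)],"side":[(370,264),(320,272),(313,179)]}
rows=[]
for n in C:
    im=cv2.imread(f"pics/{n}0.png")
    rows.append(np.hstack([cv2.resize(im[y-20:y+20,x-20:x+20],(260,260),interpolation=cv2.INTER_NEAREST) for x,y in C[n]]))
cv2.imwrite("pics/crop.png",np.vstack(rows))
E
```

```text
(no output)
```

View pics/crop.png

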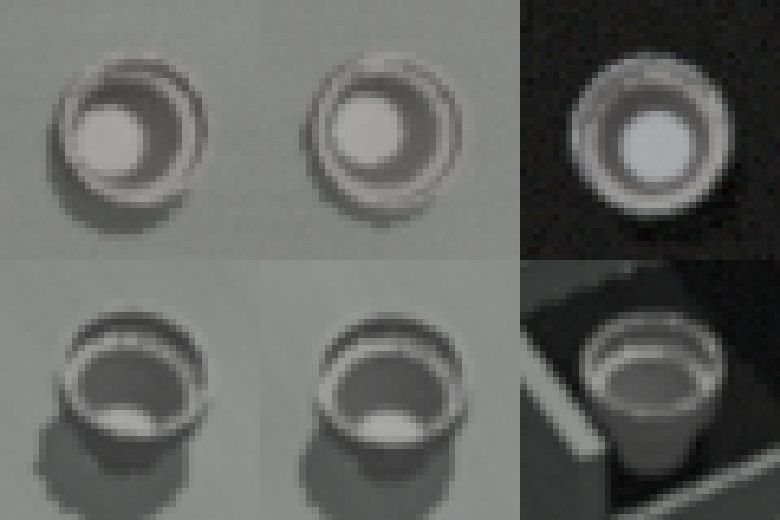

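Top row: both bench moulds and the home mould have clear rims, about 23-25 px across. Bottom row: the same rims show as ellipses. I'll use the rim extents as centres, triangulate them, and get the drawer axis from the roof edges.

```bash
cat > h.py <<'E'
import numpy as np, cv2
S={n:dict(np.load(f"{n}0.npz")) for n in("top","side")}
def ray(n,p):
    s=S[n]; d=s["R"].T@[(p[0]-s["cx"])/s["fx"],(p[1]-s["cy"])/s["fy"],1]
    return -s["R"].T@s["t"], d/np.linalg.norm(d)
def plane(n,p,z):
    o,d=ray(n,p); return o+d*(z-o[2])/d[2]
def tri(pt,ps):
    A=[];b=[]
    for n,p in(("top",pt),("side",ps)):
        o,d=ray(n,p); P=np.eye(3)-np.outer(d,d); A.append(P); b.append(P@o)
    x=np.linalg.lstsq(np.vstack(A),np.hstack(b),rcond=None)[0]
    return x,[np.linalg.norm(P@x-q)for P,q in zip(A,b)]
E
python3 - <<'E'
from h import *
np.set_printoptions(precision=4,suppress=True)
for n,t,s in(("m1",(411.8,195.8),(370.3,260.0)),("m2",(399,244.7),(320,268.3)),("home",(289.9,196.2),(312.65,175.))):
    print(n,*tri(t,s))
g=cv2.cvtColor(S["top"]["frame"],cv2.COLOR_RGB2GRAY)
# home rim: bright blob on dark lining
m=(g[170:215,258:310]>70).astype(np.uint8); n,l,st,c=cv2.connectedComponentsWithStats(m)
cs,_=cv2.findContours(m,cv2.RETR_EXTERNAL,cv2.CHAIN_APPROX_NONE)
for q in cs:
    if len(q)>40: print("homecirc",[(round(float(v),2)) for v in cv2.fitEllipse(q)[0]],cv2.fitEllipse(q)[1:])
# roof
m=(g>150).astype(np.uint8); cs,_=cv2.findContours(m[40:180,200:340],cv2.RETR_EXTERNAL,cv2.CHAIN_APPROX_NONE)
q=max(cs,key=cv2.contourArea)+[200,40]; R=cv2.minAreaRect(q); B=cv2.boxPoints(R); print("roof",B)
W=np.array([plane("top",p,.15)for p in B]); print(W)
for i in range(4): e=W[(i+1)%4]-W[i]; print(np.linalg.norm(e),np.degrees(np.arctan2(e[1],e[0])))
im=S["top"]["frame"][150:250,225:335,::-1]
cv2.imwrite("pics/drw.png",cv2.resize(im,None,fx=6,fy=6,interpolation=cv2.INTER_NEAREST)[:600])
im=S["side"]["frame"][135:225,255:365,::-1]
cv2.imwrite("pics/drws.png",cv2.resize(im,None,fx=6,fy=6,interpolation=cv2.INTER_NEAREST)[:600])
E
```

```text
m1 [ 0.6056 -0.2413  0.0579] [np.float64(0.00028737611367532143), np.float64(0.0002873761136764659)]
m2 [ 0.4686 -0.1996  0.0595] [np.float64(0.00016476803646973829), np.float64(0.00016476803646927807)]
home [0.6085 0.1029 0.0781] [np.float64(0.001493415584497896), np.float64(0.0014934155844976487)]
homecirc [31.68, 26.24] ((23.687604904174805, 24.107316970825195), 121.1308822631836)
roof [[231.1516  67.1833]
 [313.8688  63.2443]
 [318.2874 156.0339]
 [235.5702 159.9729]]
[[0.9504 0.2482 0.15  ]
 [0.9567 0.0281 0.15  ]
 [0.7065 0.0224 0.15  ]
 [0.7009 0.2393 0.15  ]]
0.22021051480002277 -88.35736043095623
0.2502922290844624 -178.69367594055126
0.21696327566308532 91.49449544959107
0.24973327215693047 2.050750335945706
```

View pics/drw.png

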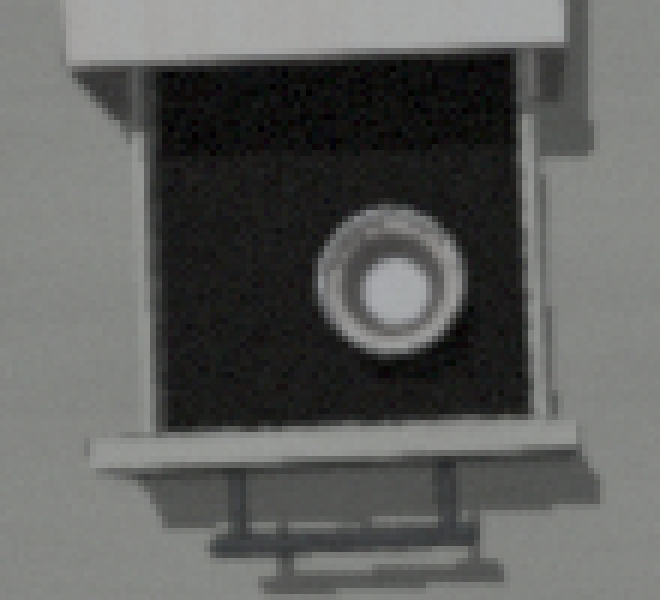

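View pics/drws.png

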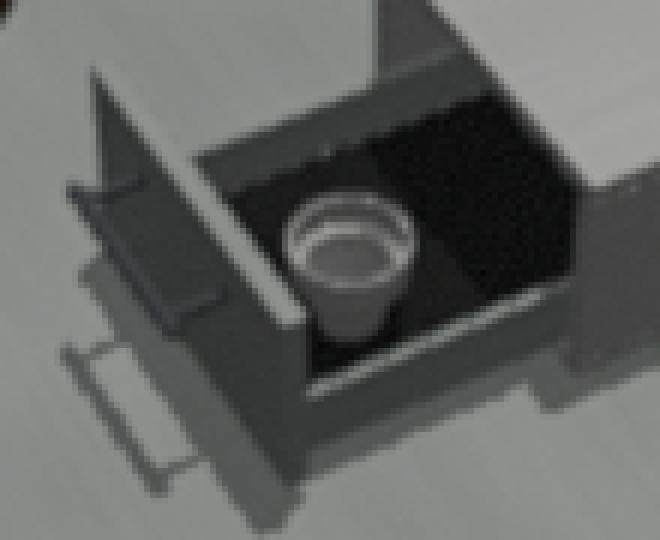

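The handle bar runs from about (260,240) to (304,238) in the top view and from about (267,166) to (283,189) in the side view. The home mould stands clear of the drawer walls, and the triangulated heights agree with the text. Next: grasp m2 and carry it above the home mould.

```bash
cat >> h.py <<'E'
from station import r
YAW=1.7; O=[180,0,YAW]; M1=[.6056,-.2413]; M2=[.4686,-.1996]; HOME=[.6075,.1030]
def st(k=""):
    s=r.sense(); print(k,round(s["clock"],2),np.round(s["tcp_pos"],4),"F",np.round(s["contact_force"],1),"op",round(s["opening"],4),"g",round(s["gripper_force"],1)); return s
def pick(p):
    r.reach([*p,.40],O); st("above")
    r.servo_line([*p,.225],speed=.12); st("down")
    r.grab(15); st("grab")
    r.servo_line([*p,.42],speed=.2)
    r.reach([*HOME,.42],O); st("over home")
E
python3 - <<'E'
from h import *
H=tri((281.8,239.7),(275.1,177.7)); print(H, plane("top",(281.8,239.7),.106))
pick(M2)
s=r.snapshot("side");t=r.snapshot("top")
cv2.imwrite("pics/c1.png",np.hstack([s["frame"][60:300,200:500],t["frame"][120:360,180:480]])[:,:,::-1])
E
```

```text
(array([0.48923194, 0.12551577, 0.10406858]), [np.float64(0.0007283832863366921), np.float64(0.0007283832863363142)]) [0.48989149 0.12510225 0.106     ]
above 3.0 [ 0.4689 -0.199   0.4   ] F [-1.1  0.6 -0.3] op 0.0879 g 0.0
down 4.61 [ 0.4689 -0.1997  0.2259] F [ 0.1 -0.2  0.2] op 0.0877 g 0.0
grab 5.07 [ 0.4687 -0.1998  0.2254] F [-0.2 -1.4  1.5] op 0.0674 g 15.0
over home 7.45 [0.6075 0.1019 0.42  ] F [ 0.2 -0.1 -0.5] op 0.0675 g 15.0
```

View pics/c1.png

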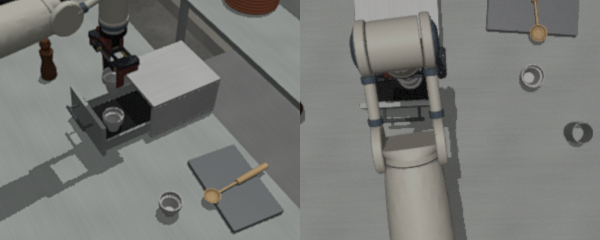

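The mould is held upright above the home mould, near (110,75) in the left tile, with the opening at 67 mm as expected. Lower and place.

```bash
cat >> h.py <<'E'
def place(z):
    r.servo_line([*HOME,z+.06],speed=.2); r.servo_line([*HOME,z+.012],speed=.08); st("near")
    while z+.012>0:
        s=r.sense(); c=s["tcp_pos"][2]
        if abs(s["contact_force"][2])>6 or c<z+.0015: break
        r.servo_line([*HOME,max(z,c-.004)],speed=.04)
    st("placed"); r.let_go(); r.wait(.2); st("rel")
    r.servo_line([*HOME,.42],speed=.25)
E
python3 - <<'E'
from h import *
place(.267)
r.reach([*M1,.40],O); st()
s=r.snapshot("side");t=r.snapshot("top")
z=lambda f,x,y:cv2.resize(f[y-30:y+30,x-40:x+40],(400,300),interpolation=cv2.INTER_NEAREST)
cv2.imwrite("pics/c2.png",np.hstack([z(s["frame"],313,175),z(t["frame"],290,196)])[:,:,::-1])
E
```

```text
near 8.92 [0.6075 0.103  0.2791] F [ 0.8 -0.3 -1.4] op 0.0674 g 15.0
placed 9.68 [0.6075 0.103  0.2667] F [ 0.7  1.1 -0.9] op 0.0672 g 15.0
rel 10.41 [0.6075 0.103  0.267 ] F [-0.   0.3  0.6] op 0.0877 g 0.0
 12.47 [ 0.606  -0.2401  0.3999] F [ 0.  -0.2 -0.5] op 0.0878 g 0.0
```

View pics/c2.png

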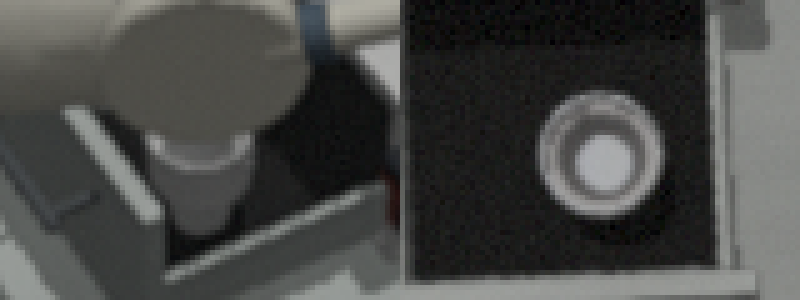

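In the right tile the rim is round and concentric at about (290,196.5), so the mould is nested; the side view is partly hidden by the arm. Now the second mould.

```bash
python3 - <<'E'
from h import *
pick(M1); place(.287)
r.reach([.40,-.20,.42],O); st()
s=r.snapshot("side");t=r.snapshot("top")
z=lambda f,x,y:cv2.resize(f[y-30:y+30,x-40:x+40],(400,300),interpolation=cv2.INTER_NEAREST)
cv2.imwrite("pics/c3.png",np.hstack([z(s["frame"],313,175),z(t["frame"],290,196)])[:,:,::-1])
E
```

```text
above 12.82 [ 0.6058 -0.2406  0.4002] F [ 0.1 -0.5  0.1] op 0.0878 g 0.0
down 14.43 [ 0.6058 -0.2414  0.2261] F [-0.  -0.1 -0.4] op 0.0879 g 0.0
grab 14.89 [ 0.6056 -0.2414  0.2253] F [0.1 0.5 1.4] op 0.0662 g 15.0
over home 17.32 [0.6078 0.102  0.4198] F [ 0.9 -0.7 -1.7] op 0.0662 g 15.0
near 18.58 [0.6075 0.103  0.2992] F [ 0.4 -0.2 -0.9] op 0.0663 g 15.0
placed 19.34 [0.6075 0.103  0.2867] F [ 0.9  0.1 -0.7] op 0.066 g 15.0
rel 20.09 [0.6075 0.103  0.287 ] F [-0.   0.4 -0.6] op 0.0876 g 0.0
 22.15 [ 0.4005 -0.1996  0.4197] F [-0.8 -0.1  0.1] op 0.0882 g 0.0
```

View pics/c3.png

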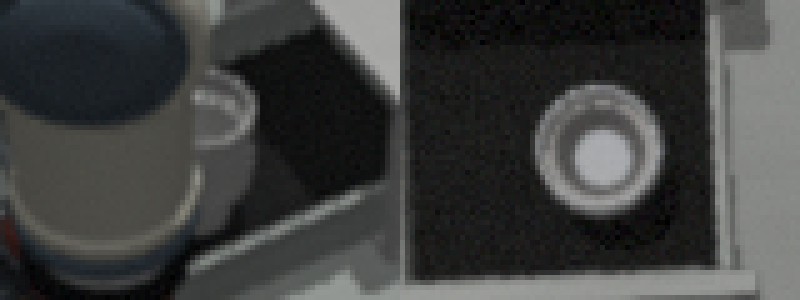

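The stack is concentric in the top view at about (290,195.5), but the arm hides it in the side view. I'll move the arm to the left, close the fingers and check the stack height.

```bash
python3 - <<'E'
from h import *
r.reach([.33,.25,.42],O); r.grab(10); st()
s=r.snapshot("side")
cv2.imwrite("pics/c4.png",cv2.resize(s["frame"][130:205,263:363],(800,600),interpolation=cv2.INTER_NEAREST)[:,:,::-1])
E
```

```text
25.26 [0.33 0.25 0.42] F [-1.3 -0.1  0.7] op 0.0006 g 0.0
```

View pics/c4.png

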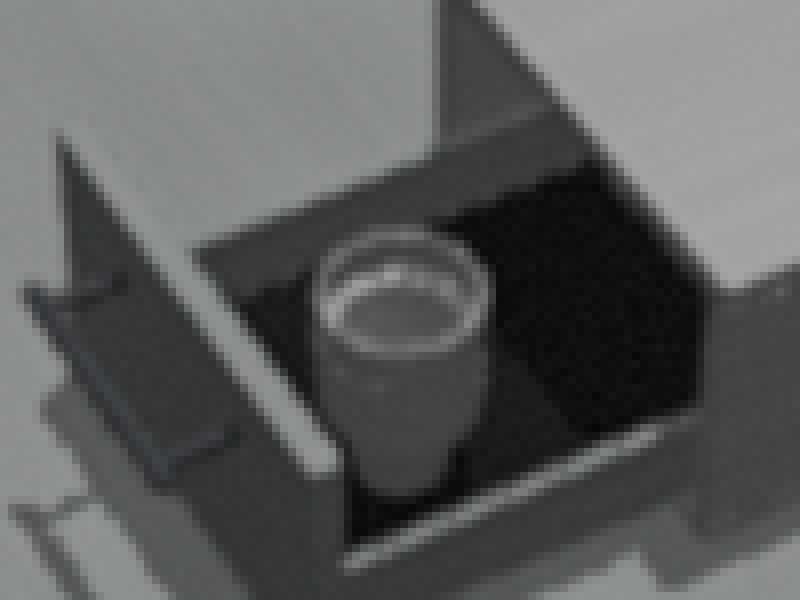

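The stack is upright. Its top rim is at about (312.8,166), 9 px above where the home rim was, or about 38-40 mm, so all three are seated. Next I'll push the handle with closed fingers.

```bash
python3 - <<'E'
from h import *
print(tri((289.6,195.3),(312.75,166.)))
h=np.array([.4895,.1253]); d=np.array([np.cos(np.radians(YAW)),np.sin(np.radians(YAW))])
P=lambda a,z=.276:[*(h+d*a),z]
r.reach(P(-.06,.42),O); r.servo_line(P(-.06),speed=.2); st("pre")
r.servo_line(P(-.025),speed=.06); r.servo_line(P(.125),speed=.06); st("mid")
a=.125
while a<.195:
    a+=.005; r.servo_line(P(a),speed=.03); s=r.sense(); f=np.dot(s["contact_force"][:2],d)
    if f<-9: break
st("end %.3f"%a)
t=r.snapshot("top");s=r.snapshot("side")
r.servo_line(P(a-.05),speed=.1); r.servo_line(P(a-.05,.42),speed=.25); r.reach([.35,.25,.42],O); st()
t=r.snapshot("top");s=r.snapshot("side")
cv2.imwrite("pics/c5.png",np.hstack([s["frame"][70:270,230:430],t["frame"][60:260,180:380]])[:,:,::-1].repeat(2,0).repeat(2,1))
E
```

```text
(array([0.60713933, 0.1013532 , 0.12084678]), [np.float64(0.000730079217632648), np.float64(0.000730079217632061)])
pre 26.86 [0.4296 0.1241 0.2775] F [0.8 0.6 0.2] op 0.0008 g 0.0
mid 30.24 [0.6143 0.1291 0.2761] F [-0.   0.  -1.2] op 0.0006 g 0.4
end 0.150 31.82 [0.6372 0.1298 0.276 ] F [-17.5  -2.    7.9] op 0.0008 g 9.2
 34.34 [0.3506 0.2499 0.4195] F [-0.3  0.6  0.3] op 0.0004 g 0.0
```

View pics/c5.png

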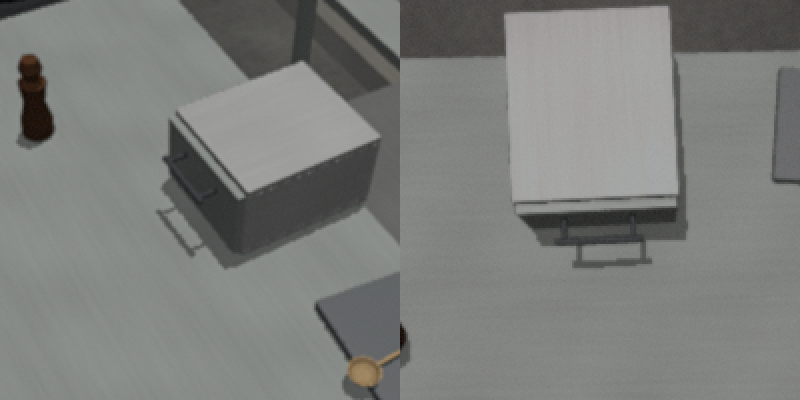

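The drawer looks shut: the panel lies against the unit and the bar is near (281,180) in full top-view pixels. I'll check the travel in numbers.

```bash
python3 - <<'E'
from h import *
g=cv2.cvtColor(r.snapshot("top")["frame"],cv2.COLOR_RGB2GRAY)
print("bar now",plane("top",(281,180.2),.106),"start",plane("top",(281.8,239.7),.106))
for x in(270,281,292): print(x,g[150:186,x])
for x in(281,): print("before",cv2.cvtColor(S["top"]["frame"],cv2.COLOR_RGB2GRAY)[214:246,x])
E
```

```text
bar now [0.65115037 0.1242916  0.106     ] start [0.48989149 0.12510225 0.106     ]
270 [163 164 164 164 165 162 163 164 160 113  93 134 147 148 148 104  58  50
  47  48  45  45  47  69  81  81  86  83  71  65  67  54  58  84  91  90]
281 [164 163 164 162 164 164 164 162 137  92 126 142 146 147 130  87  48  47
  43  45  47  45  51  74  81  83  83  80  66  65  58  61 115 129 132 131]
292 [165 166 166 165 165 164 165 160 114  97 129 141 146 147 103  55  46  47
  43  47  46  48  64  77  79  80  82  67  60  65  55  79 117 128 132 129]
before [ 27  21  24  25  26  34  68 129 145 148 151 148 102  60  79  83  83  85
  87  88  86  85  89 107  78  68  65  64 119 135 133 107]
```

```bash
python3 - <<'E'
from h import *
print("roof",plane("top",(281,158.0),.15)[0],"panel back",plane("top",(281,159.6),.14)[0],"front",plane("top",(281,164.6),.14)[0])
print("panel front before",plane("top",(281,226.2),.14)[0])
h=np.array([.4895,.1253]); d=np.array([np.cos(np.radians(YAW)),np.sin(np.radians(YAW))])
P=lambda a,z=.276:[*(h+d*a),z]
r.reach(P(.09,.42),O); r.servo_line(P(.09),speed=.2); r.servo_line(P(.138),speed=.08)
for a in(.142,.145,.148,.151,.153):
    r.servo_line(P(a),speed=.02); s=st("%.3f"%a)
    if s["contact_force"][0]<-22: break
r.servo_line(P(.09),speed=.1); r.servo_line(P(.09,.42),speed=.25); st()
E
```

```text
roof 0.7034639102341514 panel back 0.7011451076760522 front 0.6877904357312077
panel front before 0.524994255960879
0.142 37.48 [0.6314 0.1295 0.2761] F [ 1.   0.5 -0.1] op 0.0004 g 0.0
0.145 37.77 [0.6345 0.1296 0.2759] F [ 0.2  0.4 -0. ] op 0.0007 g 0.0
0.148 38.08 [0.6363 0.1298 0.276 ] F [-9.5 -1.6  4. ] op 0.0003 g 5.0
0.151 38.38 [0.6376 0.1299 0.276 ] F [-22.3  -1.8   9.5] op 0.0006 g 11.1
 39.86 [0.5798 0.1279 0.4183] F [-0.   0.  -1.3] op 0.0002 g 0.0
```

The drawer is against a rigid stop, with the panel about 2 mm from the unit front (within measurement error). It's shut, so I'm handing in.

```bash
python3 - <<'E'
from station import r
print(r.hand_in())
E
```

```text
the job is handed in; nothing more can be done
None
```

I nested both moulds in the drawer mould (stack top measured at 121 mm, as expected for three seated), pushed the drawer shut against its stop, left the beaker and mill alone, and handed the job in at about 40 s; no verdict was returned.

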